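Sort look-alike shaft collars by keyway position with a keyed gauge

TASK

Sort the three look-alike collars by where their keyway lies, using the keyed gauge. The one left on the gauge has been tested: take it off and put it in its bay; then, one after the other, fit each of the other two fully home on the gauge's keyed shaft, key in the keyway, see which coloured mark the lug points to, and put it straight away into the tray bay of that colour before testing the next. Set every collar down flat in its bay rather than dropping it, and leave the glue stick, the battery and the flux jar standing where they are.

Things in the scene. Friction and masses are not known exactly. Their poses are not given: they have to be found in the camera images.
- collar_inline: Dark steel collar: ring 46 mm across, 22 mm high, 24 mm bore; lug 10 mm wide with white line, 5-15 mm up, out to 36 mm from the axis; one keyway notch in the bore, 10.5 mm wide, out to 17 mm. About 80 g. Origin: centre of underside; z up, x to the lug. Keyway on the same side as the lug (+x). It starts fully seated on the gauge and belongs in the red bay.
- collar_quarter: Dark steel collar: ring 46 mm across, 22 mm high, 24 mm bore; lug 10 mm wide with white line, 5-15 mm up, out to 36 mm from the axis; one keyway notch in the bore, 10.5 mm wide, out to 17 mm. About 80 g. Origin: centre of underside; z up, x to the lug. Keyway a quarter turn anticlockwise from the lug, from above (+y). Belongs in the yellow bay. Starts on the desk by the glue stick.
- collar_opposite: Dark steel collar: ring 46 mm across, 22 mm high, 24 mm bore; lug 10 mm wide with white line, 5-15 mm up, out to 36 mm from the axis; one keyway notch in the bore, 10.5 mm wide, out to 17 mm. About 80 g. Origin: centre of underside; z up, x to the lug. Keyway straight across the bore from the lug (-x). Belongs in the blue bay. Starts on the desk by the battery.
- gauge: Fixed aluminium disc, 84 mm across, 10 mm thick, with a shoulder 40 mm across up to 16 mm on which a seated collar rests, then a steel shaft, 20 mm thick up to 35 mm, tapering to 12 mm at its top at 40 mm (heights above the desk). Flat colour marks on the disc, seen from the axis: red towards +x, yellow towards -y, blue towards -x. Origin: centre of underside, z up.
- gauge_key (a point): Top of the brass key, 29 mm above the desk, on the shaft's +x side (over the red mark). The key is 7 mm wide, stands from the shoulder (16 mm) up to here, and reaches out to 13.5 mm from the shaft's axis.
- gauge_seat (a point): Point on the gauge's axis at the shoulder, 16 mm above the desk; a fully seated collar's origin is here. Axes as the gauge.
- tray: Fixed grey tray 268 x 92 mm (long side along its x), walls 4 mm thick, 8 mm high, with three bays 84 x 84 mm inside in a row, floors 3 mm above the desk coloured red (at -x), yellow (middle), blue (at +x). Origin: centre of the underside.
- bay_red (a point): Centre of the red bay's floor, 3 mm above the desk.
- bay_yellow (a point): Centre of the yellow bay's floor, 3 mm above the desk.
- bay_blue (a point): Centre of the blue bay's floor, 3 mm above the desk.
- glue_stick: Green glue stick standing upright, 25 mm in diameter, 60 mm high. A bystander, loose and easily pushed: leave it standing where it is. Origin: centre of its underside.
- battery: AA battery, gold and black, standing on end, 14 mm in diameter, 49 mm high; tips easily. A bystander, loose and easily pushed: leave it standing where it is. Origin: centre of its underside.
- flux_jar: White jar with a yellow lid, 43 mm in diameter, 29 mm high, beside the gauge. A bystander, loose and easily pushed: leave it standing where it is. Origin: centre of its underside.
Things that resemble listed ones, but are neither listed nor needed, are in the scene too. What is shaped like the collar_quarter but orange is not meant.

How it is judged:
By the outcome, as a careful person would: the job done as asked, in the order asked, and still so for the second after the job is handed in, with the robot touching nothing.
It also fails if it takes over 72 s, if anything falls off the work surface, if the arm or the gripper's body presses on something with over 40 N, if the wrist force passes 120 N, or if a joint passes its speed limit or range.

ROBOT

A 6-joint arm with a two-finger parallel gripper is mounted at the origin on a cart in front of the work surface, level with it; the furniture and walls round the work are solid. World frame = base frame: x ahead of the robot, y to its left, z up, the work surface at z = 0. Lengths are in mm, angles in rad, forces in N, time in s.
With the tool pointing down it reaches from about 325 to 850 mm from the base axis. Payload 4.4 kg.
Tool frame: the origin (TCP) lies midway between the tips of the shut fingers; the grasp point (between the pads) lies 19 mm behind it; z points along the fingers, y is the line along which they close (so a half turn about z gives the same grasp; the last joint's range is limited). The gripper opens to 94 mm and grips with 3 to 60 N. Pads are 16 mm wide; open, the fingers measure 119 mm over their backs; the gripper's body (75 mm by 177 mm) begins 78 mm behind the grasp point.
Start: joints at [-1.488, 0.207, 1.542, -0, 1.393, -0.15], TCP at [133.201, -559.361, 205.447] pointing down, gripper open.
Joint ranges: [-2.73, 2.73], [-0.86, 2.22], [0.23, 2.46], [-1.11, 4.25], [0.08, 2.63], [-2.82, 2.82]. Speed limits (rad/s): [2.79, 2.79, 3.14, 3.14, 3.14, 3.14].

INTERFACE

Orientations are given as a rotation vector (axis times angle).
In Python, from workcell import r gives the robot as it stands.
- The arm moves only by the tool play_rows, never from a script. Its argument "deltas" is text: rows parted by semicolons, each of 5 numbers parted by spaces: the shift along the tool's x, y, z in units of 50 mm (1.0 is 50 mm), then the turn about the tool's z in units of 6 degrees (1.0 is 6 degrees), then the finger opening in mm, from 0 to 94. A call has 1 to 5 rows; each row is the pose to reach, as a shift and turn from the pose commanded when the call began, along the tool's axes at that moment; what a row does not reach only later rows make up. A row lasts 1/8 s, in which the tool goes at most 62.5 mm and 10.7 degrees, less where a joint would pass 70% of its speed; a pose out of reach is approached as far as the arm can. A call with a gripper value outside its range is refused whole. The fingers move at their own pace and stop on an object; "force" is the grip in N (left out, the last holds). Time passes only in rows, so rows that repeat a pose let the fingers close. It gives the time, the measured TCP pose, the force, the opening and the grip force at its end, in the units of the state.
- r.get_state(): the state, without advancing time (a new reading comes with each control period).
- r.camera(name): name is "scene" or "top" or "wrist"; returns a dict with "img" (400x640x3 uint8, blue, green, red), "K" (3x3 intrinsics, pixels), "k1" (the pictures are not rectified: a ray, as slopes to the right and down, at radius r is drawn at 1 + k1 r^2 times it, then the intrinsics apply), "pose" (4x4, takes a point from camera to world coordinates); the wrist camera has in their place "mount" (4x4, takes a point from camera to tool coordinates, whose origin is the TCP and whose axes are the flange's). Camera axes: x right, y down, z forward; pixel columns grow to the right and rows downward; lengths in mm; the calibration is good to about 2 mm. A picture is of the moment at which its call begins: read the wrist's pose just before it. There is no depth.
- r.close_job(): hands the job in; it is judged then, once.
Trained networks look in the newest picture that a camera, given by its name, has taken for a name from the list of things; names that differ only in an ending like _2 or _b are one class to them, and where a whole thing is asked for, a point or a joint stands for the part that bears it (a point fixed in the world has none). Each returns a list of dicts, best first, with "p" (0 to 1); they miss things now and then, are a little off and sometimes report something else, mostly with a low value. They report only what shows in the picture. A call takes as long as a camera call. They do not tell look-alikes from the thing itself.
- r.find_in(camera, target): "xy" ([column, row] as shares, 0 to 1, of the picture: columns of its width, rows of its height, amid what is visible of it).
- r.masks_of(camera, target): "pixels" (400x640 bool, what is visible of it) and "xy" ([column, row] as shares, 0 to 1, of the picture: columns of its width, rows of its height, amid what is visible of it).
- r.pinpoint(camera, target): "xy" ([column, row] as shares, 0 to 1, of the picture: columns of its width, rows of its height: a listed point, or the origin of a listed thing).
The state is a dict: "t": time; "joints": joint angles; "qvel": joint speeds; "effort": joint torques, N m; "eef_pos": TCP position; "ee_rot": TCP orientation; "wrist_force": force on the tool from outside, world axes, zero at the start; "moment": the same for the moment, N m; "opening": opening from 0.0 (shut) to 1.0 (fully open); "gripper_force": force on a finger pad.
Only numpy, scipy, OpenCV 4.12 (cv2) and the standard library are available. Lean on these libraries where they do the work, as an engineer would, in place of code of your own. Each camera call takes 0.05 s, during which the arm holds its last target. There are 200 camera calls.

## Working session

There is one attempt and no reset: what is moved stays moved. The work goes in short steps, Python scripts to look and compute and a tool call to move; the robot and the scene stay as the last step left them, time stands still between calls to the robot, and variables do not carry over. Pictures are saved under pics/ and viewed, at most 10 in all, crops included, and the job is handed in when it is done.

Besides the shell and the picture viewer there is one more tool, called after "Emit:" by a JSON object that holds its "api" and its "payload". play_rows: Moves the arm, as the interface text tells. Its arguments: {"type":"object","properties":{"deltas":{"type":"string"},"force":{"type":"number"}},"required":["deltas"]}

```bash
ls; mkdir -p pics; python3 - <<'E'
from workcell import r
import cv2
for c in("scene","top"):
    d=r.camera(c);cv2.imwrite(f"pics/{c}0.png",d["img"]);print(c,d["K"].tolist(),d["k1"],d["pose"].round(3).tolist())
    for n in["collar_inline","gauge","gauge_seat","gauge_key","tray","bay_red","bay_yellow","bay_blue","glue_stick","battery","flux_jar"]:
        print(n,[((x["xy"][0]*640).__round__(1),(x["xy"][1]*400).__round__(1),round(x["p"],2)) for x in r.pinpoint(c,n)])
s=r.get_state();print(s)
E
```

```text
pics
scene [[399.96657836085035, 0.0, 319.66786194192844], [0.0, 399.96657836085035, 202.52904053115452], [0.0, 0.0, 1.0]] -0.0848395160837141 [[-0.912, -0.153, 0.38, 206.626], [-0.409, 0.4, -0.82, 739.097], [-0.026, -0.904, -0.428, 431.223], [0.0, 0.0, 0.0, 1.0]]
collar_inline [(361.6, 215.0, 0.64)]
gauge [(358.7, 221.3, 0.91), (350.7, 184.9, 0.18)]
gauge_seat [(360.0, 220.5, 0.57)]
gauge_key [(358.4, 209.0, 0.86)]
tray [(352.4, 187.3, 0.64)]
bay_red [(378.8, 189.5, 0.59)]
bay_yellow [(347.5, 184.7, 0.97)]
bay_blue [(322.1, 180.1, 0.58)]
glue_stick [(292.2, 240.1, 0.9)]
battery [(333.9, 288.0, 0.56)]
flux_jar [(365.2, 260.6, 0.68)]
top [[382.2866587364118, 0.0, 311.70172921999847], [0.0, 382.2866587364118, 207.99714924557387], [0.0, 0.0, 1.0]] 0.027838032866154272 [[0.0, -0.996, 0.09, 486.81], [-1.0, 0.003, 0.031, -16.844], [-0.031, -0.09, -0.995, 921.804], [0.0, 0.0, 0.0, 1.0]]
collar_inline [(327.4, 253.2, 0.77)]
gauge [(329.7, 251.3, 0.64), (327.1, 253.3, 0.6)]
gauge_seat [(323.4, 256.6, 0.72), (273.2, 274.0, 0.64), (329.5, 252.6, 0.46)]
gauge_key [(330.3, 253.4, 0.97), (273.6, 2
[... 279 characters left out ...]
't': 1.2, 'joints': array([-1.48748951e+00,  2.06620014e-01,  1.54150659e+00,  1.06796874e-05,
        1.39350095e+00, -1.50540722e-01]), 'qvel': array([-6.44715076e-04, -1.24858153e-03,  9.54425453e-04, -2.72274062e-04,
       -2.74186524e-04,  2.34735793e-05]), 'effort': array([ 3.99185574e-04, -3.70888710e+01, -2.81759620e+01,  6.99493010e-02,
        2.76721444e-02, -2.41033587e-05]), 'eef_pos': array([ 133.20968138, -559.35396359,  205.4321619 ]), 'ee_rot': array([-3.12010854e+00, -3.66483489e-01, -1.83455055e-05]), 'wrist_force': array([-0.20209072, -0.4812455 , -0.39035631]), 'moment': array([ 0.05062335, -0.06051062,  0.01366095]), 'gripper_force': 0.0, 'opening': 1.0018770318359045}
```

```bash
python3 - <<'E'
import cv2
t=cv2.imread("pics/top0.png")[130:320,190:440]
cv2.imwrite("pics/top0c.png",cv2.resize(t,None,fx=3.1,fy=3.1,interpolation=cv2.INTER_CUBIC))
E
```

```text
(no output)
```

View pics/top0c.png

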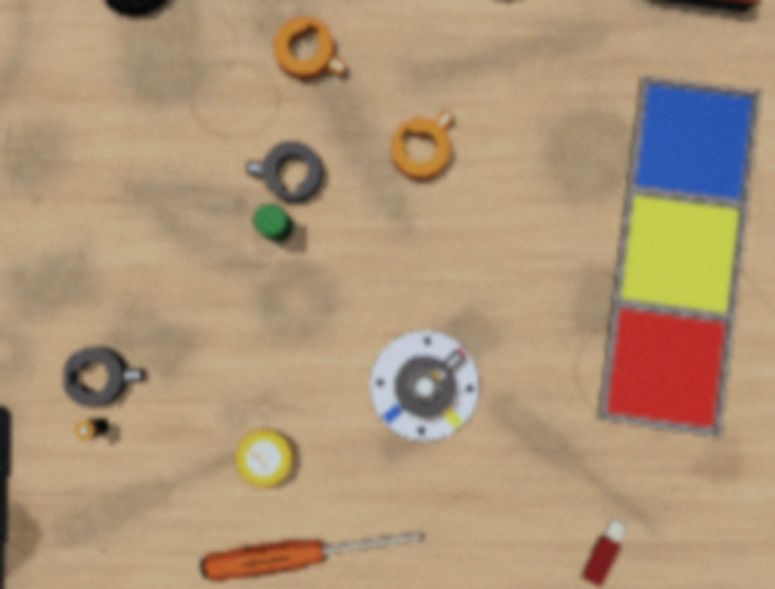

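View pics/scene0.png

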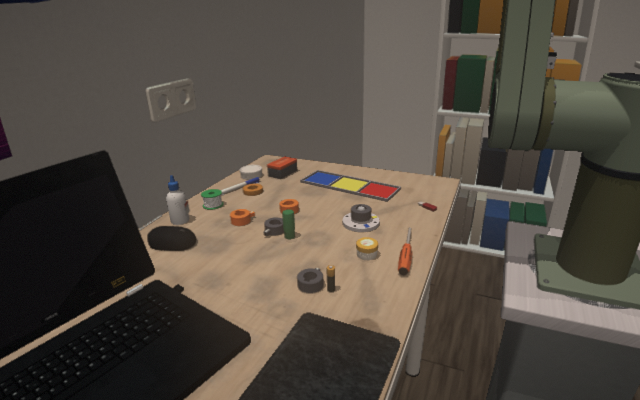

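```bash
cat > h.py <<'E'
import numpy as np, cv2
from scipy.spatial.transform import Rotation as R
def ray(d,px,T):
    D=np.array([d["k1"],0,0,0,0.])
    n=cv2.undistortPoints(np.array([[px]],float),d["K"],D)[0,0]
    return T[:3,:3]@np.array([n[0],n[1],1]),T[:3,3]
def toworld(d,px,z,T=None):
    v,o=ray(d,px,d["pose"] if T is None else T); return o+v*(z-o[2])/v[2]
def proj(d,p,T):
    q=np.linalg.inv(T)@np.append(p,1);return cv2.projectPoints(q[None,:3],np.zeros(3),np.zeros(3),d["K"],np.array([d["k1"],0,0,0,0.]))[0][0,0]
def tool(s):
    T=np.eye(4);T[:3,:3]=R.from_rotvec(s["ee_rot"]).as_matrix();T[:3,3]=s["eef_pos"];return T
def yaw(s):  # world angle (deg) of tool x axis
    x=tool(s)[:3,0];return np.degrees(np.arctan2(x[1],x[0]))
def go(s,p,yawdeg=None):  # shift units to reach world p, turn units
    T=tool(s);d=T[:3,:3].T@(np.array(p)-T[:3,3])/50
    a=0 if yawdeg is None else -((yawdeg-yaw(s)+180)%360-180)/6
    return d.round(3),round(a,2)
E
python3 - <<'E'
from workcell import r
from h import *
d=r.camera("top");s=r.get_state()
def w(cx,cy,z): return toworld(d,(190+cx/3.1,130+cy/3.1),z)
pts=dict(gauge=(425,385,10),colI=(425,385,38),lugI=(458,354,31),red=(453,355,10),yel=(453,416,10),blue=(394,412,10),Q=(294,172,22),Qlug=(252,168,15),Qkey=(291,190,22),glue=(272,221,60),O=(95,376,22),Olug=(142,375,15),bat=(85,430,49),jar=(265,458,29),bred=(667,366,3),byel=(681,253,3),bblue=(695,139,3))
W={k:w(*v) for k,v in pts.items()}
for k,v in W.items(): print(k,v.round(0))
ang=lambda a,b:np.degrees(np.arctan2(*(W[b]-W[a])[1::-1])).round(0)
print("angles: red",ang("gauge","red"),"yel",ang("gauge","yel"),"blue",ang("gauge","blue"),"lugI",ang("colI","lugI"),"Q",ang("Q","Qlug"),"Qkey",ang("Q","Qkey"),"Qglue",ang("Q","glue"),"O",ang("O","Olug"),"bat",ang("O","bat"),"tray",ang("bred","bblue"))
print("yaw",yaw(s),tool(s).round(3))
w_=r.camera("wrist");print(w_["mount"].round(3).tolist(),w_["K"].tolist(),w_["k1"])
E
```

```text
gauge [459. -25.  10.]
colI [460. -24.  38.]
lugI [483. -49.  31.]
red [482. -46.  10.]
yel [436. -46.  10.]
blue [439.  -1.  10.]
Q [622.  75.  22.]
Qlug [626. 109.  15.]
Qkey [608.  78.  22.]
glue [580.  88.  60.]
O [466. 226.  22.]
Olug [467. 192.  15.]
bat [428. 225.  49.]
jar [406.  95.  29.]
bred [ 474. -209.    3.]
byel [ 561. -222.    3.]
bblue [ 649. -235.    3.]
angles: red -43.0 yel -138.0 blue 131.0 lugI -47.0 Q 83.0 Qkey 171.0 Qglue 164.0 O -89.0 bat -179.0 tray -8.0
yaw 13.396384097608998 [[ 9.73000e-01  2.32000e-01 -0.00000e+00  1.33199e+02]
 [ 2.32000e-01 -9.73000e-01 -0.00000e+00 -5.59384e+02]
 [-0.00000e+00  0.00000e+00 -1.00000e+00  2.05460e+02]
 [ 0.00000e+00  0.00000e+00  0.00000e+00  1.00000e+00]]
[[0.001, -0.971, -0.241, 69.087], [1.0, 0.001, -0.001, -0.167], [0.001, -0.241, 0.971, -178.823], [0.0, 0.0, 0.0, 1.0]] [[347.5099192532036, 0.0, 318.0089992626324], [0.0, 347.5099192532036, 196.92949466725426], [0.0, 0.0, 1.0]] -0.054294452971391884
```

```bash
python3 - <<'E'
from workcell import r
from h import *
print(go(r.get_state(),(460,-25,150),-45))
E
```

```text
(array([ 8.834, -8.883,  1.109]), np.float64(9.73))
```

Emit:
{"api": "play_rows", "payload": {"deltas": "8.83 -8.88 1.1 9.73 94;8.83 -8.88 1.1 9.73 94;8.83 -8.88 1.1 9.73 94;8.83 -8.88 1.1 9.73 94;8.83 -8.88 1.1 9.73 94"}}

```text
t: 1.92
eef_pos: [289.0, -305.9, 179.7]
ee_rot: [2.971, -1.02, 0.001]
wrist_force: [1.1, 0.3, 0.5]
opening: 0.997
gripper_force: 0.0
```

```bash
python3 - <<'E'
from workcell import r
from h import *
s=r.get_state();print(s["t"],s["eef_pos"],yaw(s),go(s,(460,-25,150),-45))
E
```

```text
1.925 [ 289.02146536 -305.9297777   179.68257733] -37.90492371286055 (array([-0.754, -6.534,  0.593]), np.float64(1.18))
```

Emit:
{"api": "play_rows", "payload": {"deltas": "-0.7 -6.3 0.57 0.85 94;-0.7 -6.3 0.57 0.85 94;-0.7 -6.3 0.57 0.85 94;-0.7 -6.3 0.57 0.85 94;-0.7 -6.3 0.57 0.85 94"}}

```text
t: 2.55
eef_pos: [450.8, -39.6, 152.0]
ee_rot: [2.926, -1.143, 0.003]
wrist_force: [0.1, -1.3, 0.5]
opening: 0.997
gripper_force: 0.0
```

Emit:
{"api": "play_rows", "payload": {"deltas": "0 -0.3 0 0 94;0 -0.3 0 0 94"}}

```text
t: 2.8
eef_pos: [460.1, -30.3, 151.7]
ee_rot: [2.927, -1.14, 0.0]
wrist_force: [0.2, 0.9, -1.1]
opening: 1.003
gripper_force: 0.0
```

```bash
cat > look.py <<'E'
import sys
from workcell import r
from h import *
def look(names,z,pic=None):
    s=r.get_state();d=r.camera("wrist");T=tool(s)@d["mount"]
    if pic: cv2.imwrite(f"pics/{pic}.png",d["img"])
    print("t",s["t"],"tcp",s["eef_pos"].round(1),"yaw",round(yaw(s),1))
    for n,zz in zip(names,z):
        for x in r.pinpoint("wrist",n):
            px=np.array(x["xy"])*[640,400]
            if x["p"]>.3: print(n,px.round(1),round(x["p"],2),toworld(d,px,zz,T).round(1))
    return s,d,T
E
python3 - <<'E'
from look import *
look(["collar_inline","gauge_seat","gauge"],[16,16,0],"w1")
E
```

```text
t 2.8 tcp [460.1 -30.3 151.7] yaw -42.6
collar_inline [314.4 193. ] 0.65 [458.3 -24.3  16. ]
collar_inline [262.2 298. ] 0.33 [413.7  88.7  16. ]
gauge_seat [316.3 192.3] 0.75 [457.6 -26.   16. ]
gauge_seat [121.6 137.7] 0.5 [615.4  70.2  16. ]
gauge [317.1 190.7] 0.81 [455.5 -25.1   0. ]
```

View pics/w1.png

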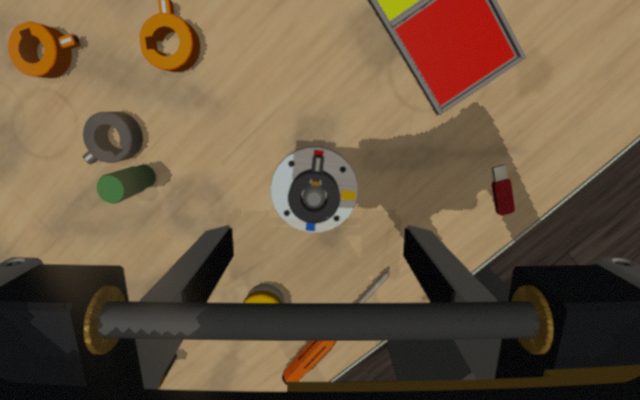

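```bash
cat > gauge.py <<'E'
from look import *
def gauge(pic=None,img=None,s=None,d=None):
    if s is None: s=r.get_state();d=r.camera("wrist")
    if pic: cv2.imwrite(f"pics/{pic}.png",d["img"])
    T=tool(s)@d["mount"]; im=d["img"]
    c0=proj(d,(459,-25,10),T)
    yy,xx=np.mgrid[:400,:640]; near=np.hypot(xx-c0[0],yy-c0[1])<60
    hsv=cv2.cvtColor(im,cv2.COLOR_BGR2HSV);h,S,v=[hsv[...,i].astype(int) for i in range(3)]
    W={}
    m=near&((S<45)&(v>120))
    n,l,st,ce=cv2.connectedComponentsWithStats(m.astype(np.uint8));k=1+st[1:,4].argmax()
    hull=cv2.convexHull(np.argwhere(l==k)[:,::-1].astype(np.int32))
    hw=np.array([toworld(d,p[0],10,T)[:2] for p in hull])
    (cx,cy),ax,an=cv2.fitEllipse(hw.astype(np.float32));print("disc",round(cx,1),round(cy,1),np.round(ax,1))
    c=np.array([cx,cy])
    for nm,mm in dict(red=((h<8)|(h>172))&(S>130),yel=(h>20)&(h<33)&(S>120),blue=(h>100)&(h<125)&(S>130)).items():
        mm=near&mm;p=np.argwhere(mm)
        P=np.array([toworld(d,q[::-1],10,T)[:2] for q in p]); P=P[(np.hypot(*(P-c).T)<42)&(np.hypot(*(P-c).T)>22)]
        q=P.mean(0)-c;print(nm,len(P),np.degrees(np.arctan2(q[1],q[0])).round(1),np.hypot(*q).round(1))
    return s,d,T
if __name__=="__main__":
    s,d,T=gauge()
    # collar ring by mask
    for x in r.masks_of("wrist","collar_inline")[:3]: print(x["p"],np.array(x["xy"])*[640,400],x["pixels"].sum())
E
python3 gauge.py
```

```text
disc 459.2 -23.4 [80.2 82.7]
red 51 -49.9 36.7
yel 135 -138.5 33.1
blue 55 132.5 34.7
0.75 [320.32 187.32] 2037
```

```bash
python3 - <<'E'
from workcell import r
from h import *
s=r.get_state();print(go(s,(459,-24.5,19),-48))
E
```

```text
(array([-0.106, -0.101,  2.655]), np.float64(0.86))
```

Emit:
{"api": "play_rows", "payload": {"deltas": "-0.1 -0.1 1.2 0.86 66;-0.1 -0.1 2 0.86 66;-0.1 -0.1 2.65 0.86 66;-0.1 -0.1 2.65 0.86 66"}}

```text
t: 3.6
eef_pos: [456.5, -23.4, 16.9]
ee_rot: [2.87, -1.276, -0.01]
wrist_force: [0.9, -0.1, 0.4]
opening: 0.704
gripper_force: 0.0
```

```bash
python3 - <<'E'
from look import *
s,d,T=look([],[],"w2");print(go(s,(459,-24.5,19),-48),s["wrist_force"],s["opening"])
cv2.imwrite("pics/w2.png",d["img"])
E
```

```text
t 3.6 tcp [456.5 -23.4  16.9] yaw -47.9
(array([ 0.049, -0.023, -0.042]), np.float64(0.01)) [ 0.93543168 -0.05858935  0.39070647] 0.703600275147276
```

View pics/w2.png

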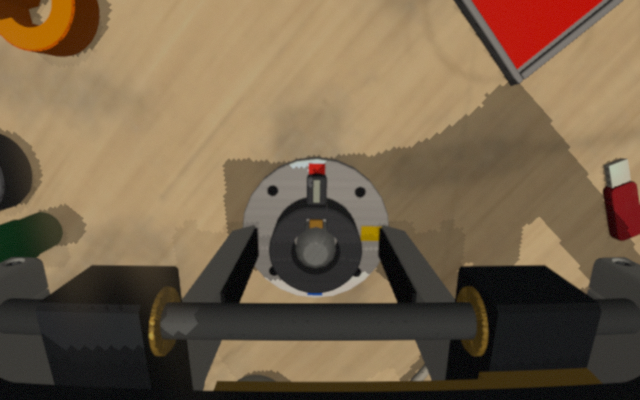

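Emit:
{"api": "play_rows", "payload": {"deltas": "0.05 0 -0.04 0 40;0.05 0 -0.04 0 40;0.05 0 -0.04 0 40;0.05 0 -0.04 0 40", "force": 20}}

```text
t: 4.15
eef_pos: [462.9, -25.8, 22.8]
ee_rot: [-2.872, 1.273, -0.006]
wrist_force: [-1.0, -0.8, 7.2]
opening: 0.485
gripper_force: 20.0
```

Emit:
{"api": "play_rows", "payload": {"deltas": "0 0 0 0 40;0 0 -0.4 0 40;0 0 -1 0 40;0 0 -2 0 40;0 0 -2 0 40"}}

```text
t: 4.78
eef_pos: [465.0, -25.9, 125.5]
ee_rot: [-2.87, 1.273, -0.016]
wrist_force: [0.3, 0.1, -0.3]
opening: 0.482
gripper_force: 20.0
```

```bash
python3 - <<'E'
from gauge import *
s,d,T=gauge("w3")
print(s["t"],s["eef_pos"],yaw(s),s["wrist_force"],s["opening"],go(s,(474,-209,60),None),go(s,(474,-209,7)))
E
```

```text
disc 459.3 -24.4 [81.6 82.6]
red 153 -49.5 32.1
yel 156 -140.0 32.7
blue 107 131.3 32.2
4.775 [464.97499975 -25.92686677 125.54522035] -47.82649403522425 [ 0.27627457  0.10020036 -0.32532251] 0.4821629716762664 (array([2.824, 2.332, 1.321]), 0) (array([2.815, 2.338, 2.381]), 0)
```

View pics/w3.png

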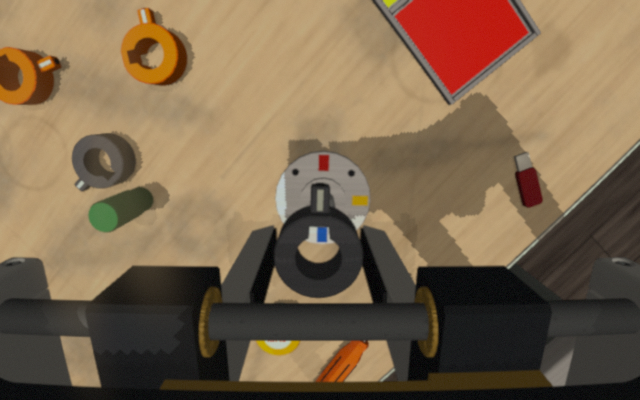

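Emit:
{"api": "play_rows", "payload": {"deltas": "2.8 2.33 1 0 40;2.8 2.33 1 0 40;2.8 2.33 1 0 40;2.8 2.33 1 0 40;2.8 2.33 1 0 40"}}

```text
t: 5.45
eef_pos: [467.4, -206.1, 69.4]
ee_rot: [-2.87, 1.275, 0.006]
wrist_force: [-0.5, -0.2, -1.5]
opening: 0.484
gripper_force: 20.0
```

```bash
python3 - <<'E'
from look import *
s,d,T=look(["bay_red","bay_yellow"],[3,3])
print(s["wrist_force"],s["opening"])
# red bay by colour: minAreaRect at z=3
hsv=cv2.cvtColor(d["img"],cv2.COLOR_BGR2HSV)
m=(((hsv[...,0]<8)|(hsv[...,0]>172))&(hsv[...,1]>150)).astype(np.uint8)
n,l,st,ce=cv2.connectedComponentsWithStats(m);k=1+st[1:,4].argmax()
print(st[k])
P=np.array([toworld(d,p[::-1],3,T)[:2] for p in np.argwhere(l==k)],np.float32);print(cv2.minAreaRect(P))
E
```

```text
t 5.45 tcp [ 467.4 -206.1   69.4] yaw -47.9
bay_red [314.3 200.5] 0.59 [ 472.6 -208.3    3. ]
bay_yellow [233.5 104.4] 0.84 [ 559.4 -221.7    3. ]
[-0.45473098 -0.1741053  -1.47418221] 0.48443108337371615
[ 239  123  152  114 7904]
((472.52081298828125, -208.4342041015625), (79.80596160888672, 79.85186004638672), 81.81218719482422)
```

```bash
python3 - <<'E'
from look import *
s=r.get_state();print(s["eef_pos"],go(s,(472.5,-208.4,14)))
E
```

```text
[ 468.58784228 -205.53013266   70.8705476 ] (array([ 0.096, -0.019,  1.137]), 0)
```

Emit:
{"api": "play_rows", "payload": {"deltas": "0.08 -0.02 0.6 0 40;0.08 -0.02 1.1 0 40;0.08 -0.02 1.1 0 40;0.08 -0.02 1.1 0 40"}}

```text
t: 6.1
eef_pos: [473.1, -209.1, 17.1]
ee_rot: [2.872, -1.272, 0.002]
wrist_force: [0.5, -0.1, -0.6]
opening: 0.481
gripper_force: 20.0
```

Emit:
{"api": "play_rows", "payload": {"deltas": "0 0 0 0 40;0 0 0 0 40"}}

```text
t: 6.35
eef_pos: [473.0, -209.8, 17.2]
ee_rot: [2.872, -1.273, 0.003]
wrist_force: [0.1, 1.0, -0.2]
opening: 0.482
gripper_force: 20.0
```

Emit:
{"api": "play_rows", "payload": {"deltas": "0 0 0.04 0 40;0 0 0.04 0 40"}}

```text
t: 6.6
eef_pos: [472.1, -209.5, 14.0]
ee_rot: [-2.872, 1.274, 0.0]
wrist_force: [0.1, 0.4, -0.8]
opening: 0.481
gripper_force: 20.0
```

Emit:
{"api": "play_rows", "payload": {"deltas": "0 0 0.04 0 40;0 0 0.04 0 40"}}

```text
t: 6.85
eef_pos: [472.0, -209.4, 11.9]
ee_rot: [-2.872, 1.274, 0.001]
wrist_force: [-1.1, -0.4, 0.3]
opening: 0.483
gripper_force: 20.0
```

Emit:
{"api": "play_rows", "payload": {"deltas": "0 0 0.04 0 40;0 0 0.04 0 40"}}

```text
t: 7.1
eef_pos: [472.2, -209.5, 10.0]
ee_rot: [-2.872, 1.274, 0.0]
wrist_force: [-0.3, -0.1, -0.2]
opening: 0.485
gripper_force: 20.0
```

Emit:
{"api": "play_rows", "payload": {"deltas": "0 0 0.04 0 40;0 0 0.04 0 40"}}

```text
t: 7.35
eef_pos: [472.3, -209.5, 9.8]
ee_rot: [2.872, -1.274, -0.001]
wrist_force: [-4.5, 2.2, 11.6]
opening: 0.478
gripper_force: 20.0
```

Emit:
{"api": "play_rows", "payload": {"deltas": "0 0 -0.03 0 56;0 0 -0.03 0 56;0 0 -0.03 0 56;0 0 -0.6 0 56;0 0 -3 0 70"}}

```text
t: 7.98
eef_pos: [469.3, -207.6, 98.1]
ee_rot: [-2.87, 1.273, 0.014]
wrist_force: [0.1, -0.6, 0.3]
opening: 0.666
gripper_force: 0.0
```

Emit:
{"api": "play_rows", "payload": {"deltas": "0 0 -2 0 70;0 0 -2 0 70"}}

```text
t: 8.22
eef_pos: [473.5, -210.3, 204.2]
ee_rot: [2.871, -1.273, 0.008]
wrist_force: [0.5, 0.6, -0.3]
opening: 0.743
gripper_force: 0.0
```

```bash
python3 - <<'E'
from look import *
s,d,T=look(["collar_inline","bay_red"],[3,3],"w4")
print(go(s,(620,76,165),-52),go(s,(620,76,165)))
E
```

```text
t 8.225 tcp [ 473.5 -210.3  204.2] yaw -47.8
collar_inline [319.6 178.3] 0.69 [ 470.1 -208.9    3. ]
bay_red [317.7 180. ] 0.61 [ 470.4 -206.1    3. ]
(array([-2.28 , -6.014,  0.781]), np.float64(0.69)) (array([-2.28 , -6.014,  0.781]), 0)
```

View pics/w4.png

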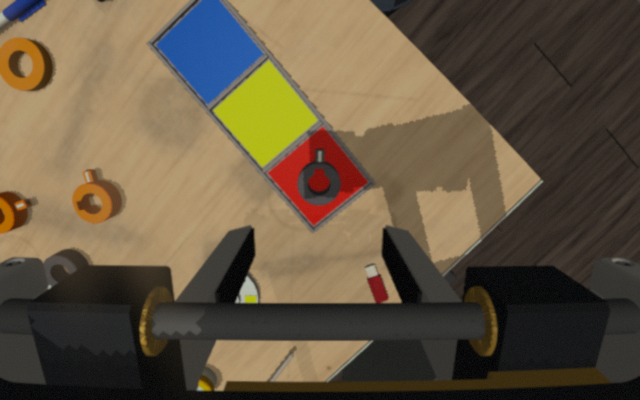

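Emit:
{"api": "play_rows", "payload": {"deltas": "-2.28 -6.01 0.8 0.7 70;-2.28 -6.01 0.8 0.7 70;-2.28 -6.01 0.8 0.7 70;-2.28 -6.01 0.8 0.7 70;-2.28 -6.01 0.8 0.7 70"}}

```text
t: 9.0
eef_pos: [612.1, 68.5, 158.3]
ee_rot: [2.821, -1.377, -0.007]
wrist_force: [0.7, -0.7, -0.2]
opening: 0.744
gripper_force: 0.0
```

```bash
python3 - <<'E'
from look import *
s=r.get_state();print(s["eef_pos"],go(s,(620,76,160),-52))
E
```

```text
[612.10695795  68.54539861 158.34357204] (array([-0.021, -0.216, -0.034]), np.float64(-0.01))
```

Emit:
{"api": "play_rows", "payload": {"deltas": "0 -0.1 0 0 66;0 -0.1 0 0 66;0 -0.1 0 0 66"}}

```text
t: 9.38
eef_pos: [616.4, 68.2, 161.2]
ee_rot: [2.821, -1.38, -0.002]
wrist_force: [-0.8, 1.0, 0.2]
opening: 0.704
gripper_force: 0.0
```

```bash
cat > fit.py <<'E'
from look import *
from scipy.optimize import minimize
def pr(d,Ti,P):
    q=(Ti[:3,:3]@P.T).T+Ti[:3,3]
    return cv2.projectPoints(q,np.zeros(3),np.zeros(3),d["K"],np.array([d["k1"],0,0,0,0.]))[0][:,0]
t=np.radians(np.arange(0,360,8))
def circ(rr,z): return np.c_[rr*np.cos(t),rr*np.sin(t),0*t+z]
def borepoly(z,ka):
    a=np.radians(np.arange(28,333,8)); P=np.r_[np.c_[12*np.cos(a),12*np.sin(a)],[[16.2,-5.25],[16.2,5.25]]]
    k=np.radians(ka);P=P@np.array([[np.cos(k),np.sin(k)],[-np.sin(k),np.cos(k)]]);return np.c_[P,np.full(len(P),z)]
def render(d,Ti,p,z0,key,S=4):
    c,s_=np.cos(p[2]),np.sin(p[2]);M=np.array([[c,-s_,0],[s_,c,0],[0,0,1]])
    f=lambda P:np.round(pr(d,Ti,P@M.T+[p[0],p[1],z0])*S*16).astype(np.int32)
    im=np.zeros((400*S,640*S),np.uint8)
    cv2.fillConvexPoly(im,cv2.convexHull(f(np.r_[circ(23,0),circ(23,22)])),1,shift=4)
    cv2.fillConvexPoly(im,cv2.convexHull(f(np.array([[x,y,z] for x in(20,36) for y in(-5,5) for z in(5,15)],float))),1,shift=4)
    a=np.zeros_like(im);b=np.zeros_like(im)
    cv2.fillPoly(a,[f(borepoly(0,key))],1,shift=4);cv2.fillPoly(b,[f(borepoly(22,key))],1,shift=4)
    im[(a&b)>0]=0
    return cv2.resize(im.astype(np.float32),(640,400),interpolation=cv2.INTER_AREA)
def fit(d,T,mask,p0,z0,key):
    Ti=np.linalg.inv(T);m=mask.astype(np.float32)
    def cost(p):
        a=render(d,Ti,p,z0,key);return 1-np.minimum(a,m).sum()/np.maximum(a,m).sum()
    best=minimize(cost,p0,method="Nelder-Mead",options=dict(initial_simplex=[p0,np.add(p0,[4,0,0]),np.add(p0,[0,4,0]),np.add(p0,[0,0,.15])],maxiter=90,xatol=.05,fatol=1e-4))
    return best.x,1-best.fun
E
cat > q.py <<'E'
from fit import *
def meas(name,p0,key,pic,z0=0.):
    s=r.get_state();d=r.camera("wrist");T=tool(s)@d["mount"]
    c=proj(d,(p0[0],p0[1],10),T).astype(int)
    ms=r.masks_of("wrist",name);ms=sorted(ms,key=lambda x:np.hypot(*(np.array(x["xy"])*[640,400]-c)))
    mask=ms[0]["pixels"] if ms else None
    x0,y0=max(c[0]-90,0),max(c[1]-70,0);crop=d["img"][y0:y0+140,x0:x0+180]
    cv2.imwrite(f"pics/{pic}.png",cv2.resize(crop,None,fx=4,fy=4,interpolation=cv2.INTER_CUBIC));print("crop origin",x0,y0)
    g=d["img"].astype(int);yy,xx=np.mgrid[:400,:640]
    dark=(g.max(2)<115)&(g.max(2)-g.min(2)<28)&(np.hypot(xx-c[0],yy-c[1])<70)
    n,l,st,ce=cv2.connectedComponentsWithStats(dark.astype(np.uint8));k=1+st[1:,4].argmax();dark=l==k
    for nm,m in(("net",mask),("dark",dark)):
        if m is not None: x,i=fit(d,T,m,p0,z0,key);print(nm,m.sum(),x[:2].round(1),np.degrees(x[2]).round(1),"iou",round(i,3))
    return s,d,T
E
python3 - <<'E'
from q import *
s,d,T=meas("collar_quarter",[620,76,np.radians(83)],90,"q1")
look(["collar_quarter","glue_stick"],[0,0])
E
```

```text
crop origin 219 117
net 1676 [623.1  76.8] 84.7 iou 0.946
dark 1556 [622.6  77.5] 84.8 iou 0.884
t 9.475 tcp [616.9  68.1 162. ] yaw -52.2
collar_quarter [308.9 190. ] 0.96 [618.6  80.4   0. ]
collar_quarter [229.2 119.2] 0.83 [721.9  72.1   0. ]
collar_quarter [355.3  94.2] 0.79 [640.7 -20.3   0. ]
glue_stick [334.4 217.4] 0.8 [580.4  87.2   0. ]
```

View pics/q1.png

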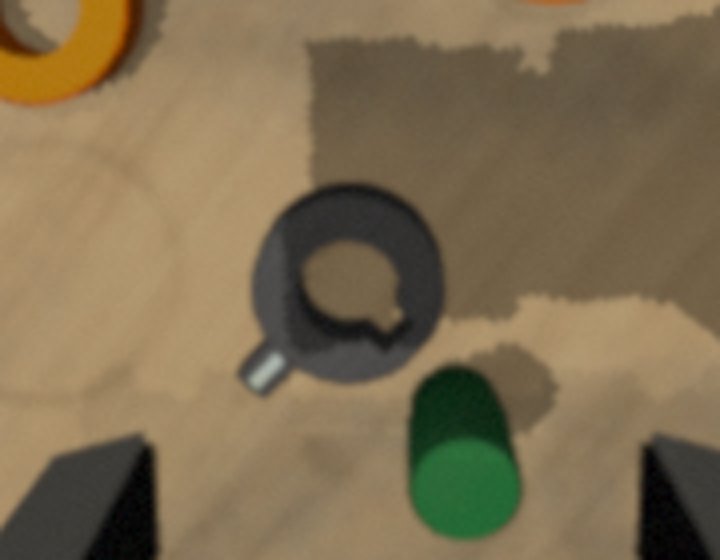

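```bash
python3 - <<'E'
from look import *
s=r.get_state();print(s["eef_pos"],go(s,(623,77,50),-53),go(s,(623,77,6),-53))
E
```

```text
[617.26621902  68.68153635 162.48246208] (array([-0.062, -0.192,  2.25 ]), np.float64(0.15)) (array([-0.062, -0.191,  3.13 ]), np.float64(0.15))
```

Emit:
{"api": "play_rows", "payload": {"deltas": "-0.06 -0.19 1 0.15 60;-0.06 -0.19 2 0.15 60;-0.06 -0.19 2.2 0.15 60;-0.06 -0.19 2.2 0.15 60;-0.06 -0.19 2.2 0.15 60"}}

```text
t: 10.25
eef_pos: [625.3, 77.8, 54.9]
ee_rot: [-2.81, 1.4, -0.007]
wrist_force: [0.3, 0.8, 1.3]
opening: 0.636
gripper_force: 0.0
```

```bash
python3 - <<'E'
from q import *
s,d,T=meas("collar_quarter",[622,77,np.radians(84)],90,"q2")
s=r.get_state();print(s["t"],s["eef_pos"],yaw(s),go(s,(623,77,6),-53))
E
```

```text
crop origin 232 148
net 3754 [623.5  77. ] 85.2 iou 0.928
dark 3548 [623.3  77.3] 84.1 iou 0.919
10.35 [625.01110129  77.86234411  54.73218851] -52.94486865762209 (array([-0.013,  0.046,  0.974]), np.float64(0.01))
```

Emit:
{"api": "play_rows", "payload": {"deltas": "-0.02 0.03 0.5 0 60;-0.02 0.03 0.97 0 60;-0.02 0.03 0.97 0 60;-0.02 0.03 0.97 0 60"}}

```text
t: 10.85
eef_pos: [622.5, 77.9, 5.2]
ee_rot: [-2.811, 1.4, -0.004]
wrist_force: [-0.3, -0.2, -0.3]
opening: 0.643
gripper_force: 0.0
```

Emit:
{"api": "play_rows", "payload": {"deltas": "0 0 0 0 40;0 0 0 0 40;0 0 0 0 40;0 0 0 0 40", "force": 20}}

```text
t: 11.35
eef_pos: [622.4, 77.9, 4.9]
ee_rot: [-2.811, 1.4, -0.003]
wrist_force: [-0.2, -0.2, 5.5]
opening: 0.483
gripper_force: 20.0
```

Emit:
{"api": "play_rows", "payload": {"deltas": "0 0 -0.2 0 40;0 0 -1 0 40;0 0 -2 0 40;0 0 -2.5 0 40;0 0 -2.5 0 40"}}

```text
t: 11.98
eef_pos: [622.9, 77.8, 131.3]
ee_rot: [-2.81, 1.399, -0.007]
wrist_force: [0.3, -1.2, -1.2]
opening: 0.486
gripper_force: 20.0
```

```bash
python3 - <<'E'
from q import *
s=r.get_state();p=s["eef_pos"]
s,d,T=meas("collar_quarter",[p[0],p[1],np.radians(84.7)],90,"q3",z0=p[2]-6)
look(["glue_stick"],[0])
s=r.get_state();print(s["t"],s["eef_pos"],yaw(s),s["opening"],s["wrist_force"])
E
```

```text
crop origin 228 121
net 6114 [622.9  76.8] 85.2 iou 0.951
dark 3760 [622.9  76.8] 91.6 iou 0.5
t 12.075 tcp [620.   77.9 127.3] yaw -52.9
glue_stick [346.  222.6] 0.51 [579.9  87.3   0. ]
12.175 [619.28375343  77.86129699 126.00001045] -52.94455188666 0.48228560529079934 [ 0.27980028  0.37796289 -0.80744891]
```

```bash
python3 - <<'E'
from look import *
s=r.get_state();print(go(s,(460,-24.5,130)))
E
```

```text
(array([-0.286,  3.776, -0.065]), 0)
```

Emit:
{"api": "play_rows", "payload": {"deltas": "-0.29 3.78 0 -8.9 40;-0.29 3.78 0 -8.9 40;-0.29 3.78 0 -8.9 40;-0.29 3.78 0 -8.9 40;-0.29 3.78 0 -8.9 40"}}

```text
t: 12.8
eef_pos: [459.2, -24.7, 126.7]
ee_rot: [-3.141, -0.02, 0.006]
wrist_force: [0.3, 0.7, -1.0]
opening: 0.485
gripper_force: 20.0
```

Emit:
{"api": "play_rows", "payload": {"deltas": "0 0 0 -8.9 40;0 0 0 -8.9 40;0 0 0 -8.9 40;0 0 0 -8.9 40;0 0 0 -8.9 40"}}

```text
t: 13.42
eef_pos: [460.2, -24.2, 126.7]
ee_rot: [-2.794, -1.43, 0.004]
wrist_force: [0.0, -0.1, 0.5]
opening: 0.481
gripper_force: 20.0
```

Emit:
{"api": "play_rows", "payload": {"deltas": "0 0 0 -4.85 40;0 0 0 -4.85 40;0 0 0 -4.85 40;0 0 0 -4.85 40;0 0 0 -4.85 40"}}

```text
t: 14.05
eef_pos: [460.9, -24.3, 127.7]
ee_rot: [-2.354, -2.078, 0.002]
wrist_force: [0.4, 0.5, -1.7]
opening: 0.484
gripper_force: 20.0
```

```bash
python3 - <<'E'
from gauge import *
import q
try: gauge("w5")
except Exception as e: print(e)
s=r.get_state();p=s["eef_pos"]
q.meas("collar_quarter",[p[0],p[1],np.radians(-139)],90,"q4",z0=p[2]-5)
s=r.get_state();print(s["t"],s["eef_pos"],yaw(s),s["joints"][5],go(s,(460,-24.5,130),82.9))
E
```

```text
disc 459.3 -23.3 [81.9 82.8]
operands could not be broadcast together with shapes (0,) (2,) 
crop origin 228 122
net 6193 [461.  -22.3] -139.2 iou 0.948
dark 4258 [460.9 -22.2] -130.2 iou 0.498
14.2 [461.40627934 -24.42240492 128.25624467] 82.90732449167108 -0.11678924356233773 (array([-0.005, -0.028, -0.035]), np.float64(0.0))
```

View pics/w5.png

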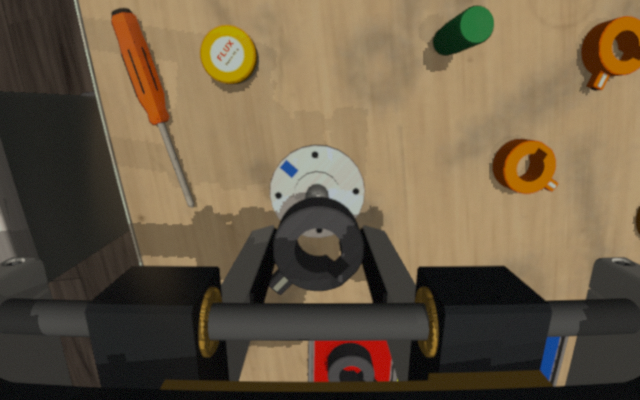

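```bash
python3 - <<'E'
from look import *
s=r.get_state();d=r.camera("wrist");T=tool(s)@d["mount"]
im=d["img"];hsv=cv2.cvtColor(im,cv2.COLOR_BGR2HSV);yy,xx=np.mgrid[:400,:640]
disc=(np.hypot(xx-317,yy-195)<50)
b=np.argwhere(disc&(hsv[...,0]>100)&(hsv[...,0]<125)&(hsv[...,1]>130)).mean(0)[::-1]
c=np.array([459.3,-23.4])
q=toworld(d,b,10,T)[:2]-c;print("blue",b,np.degrees(np.arctan2(q[1],q[0])),np.hypot(*q))
for h in((315,155),(278,195),(355.5,191)):
    w=disc&(np.hypot(xx-h[0],yy-h[1])<6)&(im.max(2)<110);P=np.argwhere(w).mean(0)[::-1];q=toworld(d,P,10,T)[:2]-c
    print("hole",P,np.degrees(np.arctan2(q[1],q[0])).round(1),np.hypot(*q).round(1))
print(s["eef_pos"],go(s,(459.4,-25.4,128)),go(s,(459.4,-25.4,50)))
E
```

```text
blue [288.         168.23966942] 132.10360559013495 32.13019764879396
hole [313.70967742 154.29032258] 86.5 33.1
hole [277.4137931  194.72413793] 177.2 34.2
hole [354.63333333 190.63333333] -5.0 33.8
[461.40627934 -24.42240492 128.25624467] (array([-0.024, -0.037,  0.005]), 0) (array([-0.025, -0.037,  1.565]), 0)
```

Emit:
{"api": "play_rows", "payload": {"deltas": "-0.02 -0.04 0.8 0 40;-0.02 -0.04 1.5 0 40;-0.02 -0.04 1.5 0 40;-0.02 -0.04 1.5 0 40;-0.02 -0.04 1.5 0 40"}}

```text
t: 14.88
eef_pos: [461.2, -25.6, 55.3]
ee_rot: [2.351, 2.079, 0.003]
wrist_force: [0.8, -0.2, -0.5]
opening: 0.483
gripper_force: 20.0
```

```bash
python3 - <<'E'
from gauge import *
import q
try: gauge("w6")
except Exception as e: print(e)
s=r.get_state();p=s["eef_pos"]
q.meas("collar_quarter",[p[0],p[1]+2,np.radians(-139)],90,"q5",z0=p[2]-5)
s=r.get_state();print(s["t"],s["eef_pos"],yaw(s),s["wrist_force"])
E
```

```text
disc 460.6 -17.4 [63.9 78.3]
operands could not be broadcast together with shapes (0,) (2,) 
crop origin 228 144
net 6069 [460.7 -23.4] -138.5 iou 0.936
dark 7390 [460.7 -23. ] -136.1 iou 0.668
15.025 [460.55398085 -25.46830179  54.74809963] 82.96331660438167 [-0.26170631 -0.76225894 -1.02936002]
```

View pics/q5.png

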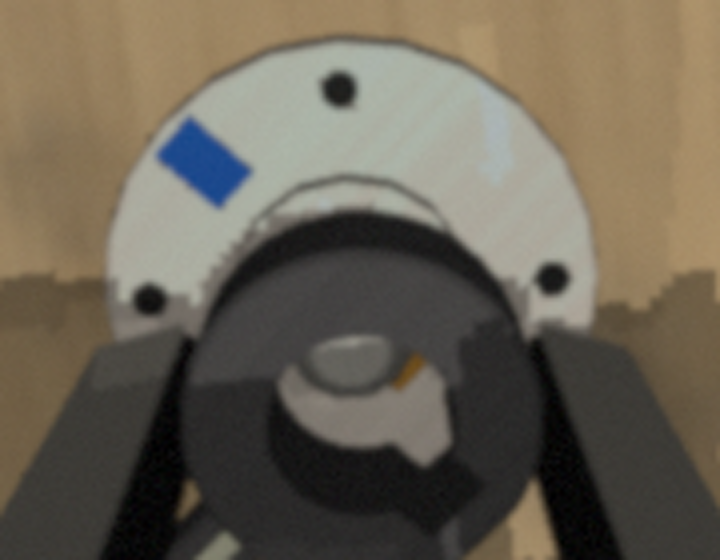

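Emit:
{"api": "play_rows", "payload": {"deltas": "0 -0.03 0 0 40;0 -0.03 0.1 0 40;0 -0.03 0.2 0 40;0 -0.03 0.28 0 40;0 -0.03 0.28 0 40"}}

```text
t: 15.65
eef_pos: [457.7, -25.0, 39.0]
ee_rot: [-2.353, -2.08, 0.001]
wrist_force: [0.2, -0.2, -0.4]
opening: 0.484
gripper_force: 20.0
```

Emit:
{"api": "play_rows", "payload": {"deltas": "0 0 0.05 0 40;0 0 0.1 0 40;0 0 0.1 0 40"}}

```text
t: 16.02
eef_pos: [457.8, -25.0, 34.3]
ee_rot: [-2.353, -2.081, 0.0]
wrist_force: [-0.0, 0.9, -1.0]
opening: 0.487
gripper_force: 20.0
```

Emit:
{"api": "play_rows", "payload": {"deltas": "0 0.02 0 0 40;0 0.02 0.05 0 40;0 0.02 0.1 0 40;0 0.02 0.1 0 40"}}

```text
t: 16.52
eef_pos: [458.6, -25.1, 29.2]
ee_rot: [-2.353, -2.081, 0.001]
wrist_force: [-0.1, 0.2, -1.0]
opening: 0.484
gripper_force: 20.0
```

Emit:
{"api": "play_rows", "payload": {"deltas": "0 0 0.05 0 40;0 0 0.1 0 40;0 0 0.13 0 40;0 0 0.13 0 40"}}

```text
t: 17.02
eef_pos: [458.8, -25.1, 22.8]
ee_rot: [-2.353, -2.081, 0.0]
wrist_force: [0.4, -0.2, -0.9]
opening: 0.483
gripper_force: 20.0
```

Emit:
{"api": "play_rows", "payload": {"deltas": "0 0 0.03 0 40;0 0 0.03 0 40;0 0 0.03 0 40"}}

```text
t: 17.4
eef_pos: [459.0, -25.2, 21.6]
ee_rot: [2.354, 2.081, 0.0]
wrist_force: [-0.1, 0.1, -1.1]
opening: 0.48
gripper_force: 20.0
```

Emit:
{"api": "play_rows", "payload": {"deltas": "0 0 0.03 0 40;0 0 0.03 0 40;0 0 0.03 0 40"}}

```text
t: 17.77
eef_pos: [459.3, -25.2, 20.9]
ee_rot: [2.353, 2.081, -0.0]
wrist_force: [-1.7, -0.2, 5.9]
opening: 0.486
gripper_force: 20.0
```

Emit:
{"api": "play_rows", "payload": {"deltas": "0 0 0.02 0 40;0 0 0.02 0 40;0 0 0.02 0 40"}}

```text
t: 18.15
eef_pos: [459.3, -25.2, 20.8]
ee_rot: [-2.353, -2.081, 0.0]
wrist_force: [-5.3, 0.4, 14.1]
opening: 0.483
gripper_force: 20.0
```

```bash
python3 - <<'E'
import q
from look import *
s=r.get_state();p=s["eef_pos"]
q.meas("collar_quarter",[p[0],p[1]+2,np.radians(-139)],90,"q6",z0=16)
s=r.get_state();print(s["t"],s["eef_pos"],yaw(s),s["wrist_force"],s["opening"],go(s,(560,-223,115)))
E
```

```text
crop origin 228 161
net 5738 [459.1 -23.3] -139.5 iou 0.875
dark 9121 [458.8 -23.4] -189.2 iou 0.69
18.25 [459.26286068 -25.22801255  20.81017489] 82.97403631827545 [-3.91063512  0.92036183 14.93078986] 0.4796966912978163 (array([-3.68 ,  2.483, -1.884]), 0)
```

Emit:
{"api": "play_rows", "payload": {"deltas": "0 0 -0.3 0 40;0 0 -0.9 0 40;0 0 -1.7 0 40;0 0 -1.7 0 40"}}

```text
t: 18.75
eef_pos: [462.4, -25.9, 107.8]
ee_rot: [2.348, 2.076, 0.008]
wrist_force: [0.3, -0.7, -2.3]
opening: 0.483
gripper_force: 20.0
```

Emit:
{"api": "play_rows", "payload": {"deltas": "-3.68 2.48 0 5 40;-3.68 2.48 0 5 40;-3.68 2.48 0 5 40;-3.68 2.48 0 5 40;-3.68 2.48 0 5 40"}}

```text
t: 19.38
eef_pos: [559.5, -225.1, 102.5]
ee_rot: [-2.813, -1.396, 0.001]
wrist_force: [-1.3, -0.1, -1.1]
opening: 0.487
gripper_force: 20.0
```

```bash
cat > bay.py <<'E'
from look import *
def bay(lo,hi,z=3):
    s=r.get_state();d=r.camera("wrist");T=tool(s)@d["mount"]
    hsv=cv2.cvtColor(d["img"],cv2.COLOR_BGR2HSV)
    m=((hsv[...,0]>=lo)&(hsv[...,0]<=hi)&(hsv[...,1]>120)&(np.arange(400)[:,None]<330)).astype(np.uint8)
    n,l,st,ce=cv2.connectedComponentsWithStats(m);k=1+st[1:,4].argmax();print(st[k])
    P=np.array([toworld(d,p[::-1],z,T)[:2] for p in np.argwhere(l==k)],np.float32);print(cv2.minAreaRect(P))
    print(s["t"],s["eef_pos"],yaw(s),s["wrist_force"],s["opening"])
E
python3 - <<'E'
from bay import *
bay(22,35)
s=r.get_state();print(go(s,(558.5,-222.5,18)))
E
```

```text
[ 250  127  131   97 6530]
((559.798828125, -220.89218139648438), (80.4526138305664, 80.65202331542969), 81.543701171875)
19.375 [ 559.49929807 -225.1038693   102.51640083] 52.788322229321345 [-1.32474836 -0.07137741 -1.13301296] 0.48693596752806745
(array([ 0.011, -0.005,  1.686]), 0)
```

Emit:
{"api": "play_rows", "payload": {"deltas": "0.01 0 0.8 0 40;0.01 0 1.4 0 40;0.01 0 1.7 0 40;0.01 0 1.75 0 40;0.01 0 1.75 0 40"}}

```text
t: 20.05
eef_pos: [560.5, -222.6, 17.5]
ee_rot: [2.811, 1.401, 0.001]
wrist_force: [-0.2, 0.0, -0.6]
opening: 0.485
gripper_force: 20.0
```

Emit:
{"api": "play_rows", "payload": {"deltas": "0 0 0.03 0 40;0 0 0.06 0 40;0 0 0.06 0 40"}}

```text
t: 20.42
eef_pos: [560.0, -222.7, 13.8]
ee_rot: [2.812, 1.401, 0.0]
wrist_force: [-0.1, -0.6, -0.5]
opening: 0.484
gripper_force: 20.0
```

Emit:
{"api": "play_rows", "payload": {"deltas": "0 0 0.03 0 40;0 0 0.03 0 40"}}

```text
t: 20.68
eef_pos: [559.6, -222.5, 11.8]
ee_rot: [-2.812, -1.401, 0.0]
wrist_force: [1.2, 0.2, -0.7]
opening: 0.485
gripper_force: 20.0
```

Emit:
{"api": "play_rows", "payload": {"deltas": "0 0 0.03 0 40;0 0 0.05 0 40;0 0 0.05 0 40"}}

```text
t: 21.05
eef_pos: [559.7, -222.5, 9.3]
ee_rot: [-2.812, -1.401, 0.0]
wrist_force: [-0.9, 0.3, -0.6]
opening: 0.482
gripper_force: 20.0
```

Emit:
{"api": "play_rows", "payload": {"deltas": "0 0 0.02 0 40;0 0 0.02 0 40;0 0 0.02 0 40"}}

```text
t: 21.42
eef_pos: [559.8, -222.6, 8.5]
ee_rot: [2.812, 1.401, 0.0]
wrist_force: [0.0, -0.7, -1.1]
opening: 0.482
gripper_force: 20.0
```

Emit:
{"api": "play_rows", "payload": {"deltas": "0 0 0.02 0 40;0 0 0.02 0 40;0 0 0.02 0 40"}}

```text
t: 21.8
eef_pos: [559.9, -222.7, 8.0]
ee_rot: [2.812, 1.401, 0.0]
wrist_force: [-0.8, 0.7, 2.6]
opening: 0.483
gripper_force: 20.0
```

Emit:
{"api": "play_rows", "payload": {"deltas": "0 0 0 0 55;0 0 0 0 55;0 0 0 0 55;0 0 -0.6 0 55;0 0 -2.8 0 62"}}

```text
t: 22.42
eef_pos: [556.9, -221.0, 97.2]
ee_rot: [-2.806, -1.397, 0.007]
wrist_force: [1.0, -0.8, -0.5]
opening: 0.645
gripper_force: 0.0
```

Emit:
{"api": "play_rows", "payload": {"deltas": "0 0 -1 0 66;0 0 -1 0 66"}}

```text
t: 22.68
eef_pos: [563.5, -224.6, 156.1]
ee_rot: [2.803, 1.397, 0.01]
wrist_force: [0.6, -0.1, 1.0]
opening: 0.705
gripper_force: 0.0
```

```bash
python3 - <<'E'
import q
from bay import *
s,d,T=q.meas("collar_quarter",[560,-221,np.radians(-169)],90,"q7",z0=3)
s=r.get_state();print(s["t"],s["eef_pos"],go(s,(466,224,165),136))
E
```

```text
crop origin 221 115
net 1737 [ 561.2 -220.9] -168.5 iou 0.934
dark 1606 [ 560. -221.] -169.0 iou 0.0
22.775 [ 559.83473204 -222.56990747  150.26630109] (array([ 5.999, -6.878, -0.299]), np.float64(-13.84))
```

Emit:
{"api": "play_rows", "payload": {"deltas": "6 -6.88 -0.3 -8.9 66;6 -6.88 -0.3 -8.9 66;6 -6.88 -0.3 -8.9 66;6 -6.88 -0.3 -8.9 66;6 -6.88 -0.3 -8.9 66"}}

```text
t: 23.4
eef_pos: [493.0, 84.9, 157.7]
ee_rot: [-1.873, -2.517, 0.004]
wrist_force: [0.4, 0.8, -0.0]
opening: 0.702
gripper_force: 0.0
```

```bash
python3 - <<'E'
from look import *
s=r.get_state();print(s["eef_pos"],yaw(s),go(s,(466,224,165),136))
E
```

```text
[492.97593935  84.88447265 157.70969259] 106.68080584846265 (array([ 2.82 ,  0.281, -0.143]), np.float64(-4.89))
```

Emit:
{"api": "play_rows", "payload": {"deltas": "2.6 0.25 0 -4.9 66;2.6 0.25 0 -4.9 66;2.6 0.25 0 -4.9 66;2.6 0.25 0 -4.9 66;2.6 0.25 0 -4.9 66"}}

```text
t: 24.02
eef_pos: [470.2, 210.5, 158.8]
ee_rot: [-1.186, -2.907, 0.003]
wrist_force: [-0.1, -0.1, -0.1]
opening: 0.704
gripper_force: 0.0
```

```bash
python3 - <<'E'
from q import *
s,d,T=meas("collar_opposite",[466,225,np.radians(-89)],180,"o1")
look(["collar_opposite","battery"],[0,0])
s=r.get_state();print(s["t"],s["eef_pos"],yaw(s),go(s,(466,225,50),136))
E
```

```text
crop origin 236 102
net 1677 [466.1 228.6] -87.6 iou 0.911
dark 1630 [466.3 228.1] -87.9 iou 0.917
t 24.125 tcp [470.8 210.3 159.5] yaw 135.6
collar_opposite [329.  171.9] 0.61 [469.8 226.2   0. ]
collar_opposite [192.2 210.4] 0.55 [400.7  99.    0. ]
battery [325.4 167.4] 0.62 [464.1 226.7   0. ]
24.275 [471.18174408 210.53503858 160.1974652 ] 135.63697434856437 (array([0.276, 0.135, 2.204]), np.float64(-0.06))
```

View pics/o1.png

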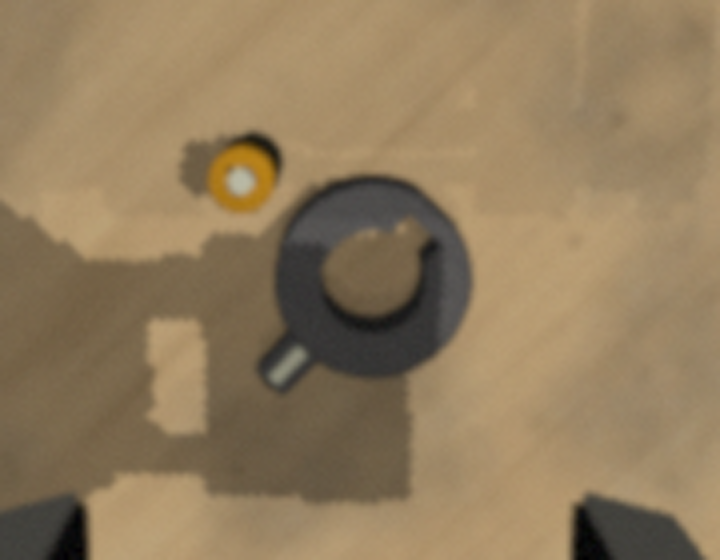

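```bash
python3 - <<'E'
from look import *
s=r.get_state();d=r.camera("wrist");T=tool(s)@d["mount"]
b=toworld(d,(296,147),49,T);print(b.round(1))
v=tool(s)[:3,:3].T@(b-np.array([466.2,228.4,49]));print("battery rel collar in tool xy",v.round(1))
print(s["eef_pos"],yaw(s),go(s,(466.2,228.4,50),136))
E
```

```text
[429.  226.1  49. ]
battery rel collar in tool xy [ 25.  -27.7   0. ]
[471.18174408 210.53503858 160.1974652 ] 135.63697434856437 (array([0.321, 0.186, 2.204]), np.float64(-0.06))
```

Emit:
{"api": "play_rows", "payload": {"deltas": "0.32 0.19 0.8 0 58;0.32 0.19 1.7 0 58;0.32 0.19 2.1 0 58;0.32 0.19 2.1 0 58;0.32 0.19 2.1 0 58"}}

```text
t: 24.95
eef_pos: [467.2, 229.4, 56.4]
ee_rot: [1.183, 2.909, 0.002]
wrist_force: [0.1, -0.3, 0.8]
opening: 0.618
gripper_force: 0.0
```

```bash
python3 - <<'E'
from q import *
s,d,T=meas("collar_opposite",[466,228.4,np.radians(-88)],180,"o2")
s=r.get_state();print(s["t"],s["eef_pos"],yaw(s),go(s,(466.2,228.4,5.5)),s["opening"])
E
```

```text
crop origin 225 147
net 3514 [466.1 228.6] -88.0 iou 0.918
dark 3603 [466.  228.2] -88.2 iou 0.944
25.05 [467.62316661 229.63256958  56.94332143] 135.73983938462538 (array([ 0.005, -0.04 ,  1.029]), 0) 0.6173763966732151
```

Emit:
{"api": "play_rows", "payload": {"deltas": "0 -0.03 0.5 0 58;0 -0.03 1.02 0 58;0 -0.03 1.02 0 58;0 -0.03 1.02 0 58"}}

```text
t: 25.55
eef_pos: [466.3, 228.6, 5.7]
ee_rot: [1.182, 2.909, 0.002]
wrist_force: [-0.6, 0.5, 1.1]
opening: 0.619
gripper_force: 0.0
```

Emit:
{"api": "play_rows", "payload": {"deltas": "0 0 0 0 40;0 0 0 0 40;0 0 0 0 40;0 0 0 0 40", "force": 20}}

```text
t: 26.05
eef_pos: [466.2, 228.6, 5.6]
ee_rot: [1.182, 2.909, 0.002]
wrist_force: [-1.2, 0.4, 5.4]
opening: 0.482
gripper_force: 20.0
```

```bash
python3 - <<'E'
from workcell import r
s=r.get_state();print(s["t"],s["eef_pos"],s["wrist_force"],s["opening"])
E
```

```text
26.05 [466.17877392 228.5791968    5.60453806] [-1.19556739  0.35779023  5.37320124] 0.482023661285407
```

Emit:
{"api": "play_rows", "payload": {"deltas": "0 0 -0.2 0 40;0 0 -1 0 40;0 0 -2 0 40;0 0 -2.5 0 40;0 0 -2.5 0 40"}}

```text
t: 26.68
eef_pos: [466.9, 228.9, 131.9]
ee_rot: [1.181, 2.906, 0.006]
wrist_force: [0.5, -0.1, -0.7]
opening: 0.48
gripper_force: 20.0
```

```bash
python3 - <<'E'
from q import *
s=r.get_state();p=s["eef_pos"]
s,d,T=meas("collar_opposite",[p[0],p[1],np.radians(-88)],180,"o3",z0=p[2]-5.6)
print(s["t"],s["eef_pos"],yaw(s),r.get_state()["eef_pos"])
look(["battery"],[0]);s=r.get_state();print(go(s,(459.3,-24.5,130)))
E
```

```text
crop origin 227 121
net 6136 [466.8 229. ] -87.3 iou 0.949
dark 3374 [467.  228.6] -88.4 iou 0.444
26.675 [466.87817847 228.85291724 131.88332408] 135.76826129807532 [464.19470008 227.97258848 128.4253509 ]
t 26.775 tcp [464.2 228.  128.4] yaw 135.8
(array([-3.46 , -3.672, -0.048]), 0)
```

Emit:
{"api": "play_rows", "payload": {"deltas": "-3.46 -3.67 0 8.9 40;-3.46 -3.67 0 8.9 40;-3.46 -3.67 0 8.9 40;-3.46 -3.67 0 8.9 40;-3.46 -3.67 0 8.9 40"}}

```text
t: 27.5
eef_pos: [459.8, -27.9, 127.8]
ee_rot: [-2.377, -2.052, 0.004]
wrist_force: [-0.6, 1.1, -1.4]
opening: 0.484
gripper_force: 20.0
```

Emit:
{"api": "play_rows", "payload": {"deltas": "0 0 0 8.9 40;0 0 0 8.9 40;0 0 0 8.9 40;0 0 0 8.9 40;0 0 0 8.9 40"}}

```text
t: 28.12
eef_pos: [459.6, -23.6, 127.4]
ee_rot: [-3.042, -0.776, 0.005]
wrist_force: [-0.2, -0.1, -1.0]
opening: 0.484
gripper_force: 20.0
```

Emit:
{"api": "play_rows", "payload": {"deltas": "0 0 0 5.7 40;0 0 0 5.7 40;0 0 0 5.7 40;0 0 0 5.7 40;0 0 0 5.7 40"}}

```text
t: 28.75
eef_pos: [460.3, -23.8, 128.4]
ee_rot: [-3.138, 0.14, 0.003]
wrist_force: [-0.0, -0.3, -0.3]
opening: 0.486
gripper_force: 20.0
```

```bash
python3 - <<'E'
from gauge import *
import q
try: gauge("w8")
except Exception as e: print(e)
s=r.get_state();p=s["eef_pos"]
q.meas("collar_opposite",[p[0],p[1],np.radians(131.3)],180,"o4",z0=p[2]-5.6)
s=r.get_state();print(s["t"],s["eef_pos"],yaw(s),go(s,(459.3,-24.5,130)))
E
```

```text
disc 461.4 -24.1 [79.1 82.2]
red 142 -52.4 31.2
yel 3 -135.7 32.9
operands could not be broadcast together with shapes (0,) (2,) 
crop origin 228 121
net 6042 [459.5 -23.7] 131.8 iou 0.939
dark 3946 [459.8 -24. ] 126.6 iou 0.438
28.9 [460.79753351 -23.89080917 129.02435716] -5.167701918095447 (array([-0.029,  0.015, -0.019]), 0)
```

Emit:
{"api": "play_rows", "payload": {"deltas": "-0.01 0 0.8 0 40;-0.01 0 1.5 0 40;-0.01 0 1.5 0 40;-0.01 0 1.5 0 40;-0.01 0 1.5 0 40"}}

```text
t: 29.52
eef_pos: [462.2, -24.3, 56.1]
ee_rot: [3.138, -0.143, 0.006]
wrist_force: [0.7, 0.1, -0.5]
opening: 0.479
gripper_force: 20.0
```

```bash
cat > fine.py <<'E'
from q import *
s=r.get_state();p=s["eef_pos"]
s,d,T=meas("collar_opposite",[p[0]-.8,p[1],np.radians(131.3)],180,"o5",z0=p[2]-5.6)
im=d["img"];hsv=cv2.cvtColor(im,cv2.COLOR_BGR2HSV);g=im.astype(int)
# disc outer edge: desk (saturated) vs grey disc, image columns of extreme bright disc pixels per row
c=proj(d,(459.3,-23.5,10),T);yy,xx=np.mgrid[:400,:640]
m=(hsv[...,1]<45)&(hsv[...,2]>110)&(np.hypot(xx-c[0],yy-c[1])<80)
n,l,st,ce=cv2.connectedComponentsWithStats(m.astype(np.uint8));k=1+st[1:,4].argmax()
hull=cv2.convexHull(np.argwhere(l==k)[:,::-1].astype(np.int32))[:,0]
W=np.array([toworld(d,q,10,T)[:2] for q in hull])
W=W[np.abs(np.hypot(*(W-[459.3,-23.5]).T)-42)<4]
from scipy.optimize import least_squares
o=least_squares(lambda q:np.hypot(*(W-q[:2]).T)-q[2],[459.3,-23.5,41.5],loss="soft_l1",f_scale=.3);print("disc",o.x.round(1),len(W))
key=(hsv[...,0]>8)&(hsv[...,0]<24)&(hsv[...,1]>110)&(np.hypot(*(np.stack([xx,yy],-1)-proj(d,(468,-32,29),T)).transpose(2,0,1))<14)
if key.sum(): P=np.argwhere(key).mean(0)[::-1];print("key px",P,key.sum(),toworld(d,P,29,T).round(1))
print(s["t"],s["eef_pos"],yaw(s),s["wrist_force"])
E
python3 fine.py
```

```text
crop origin 228 147
net 6047 [461.  -24.3] 131.9 iou 0.934
dark 8039 [462.1 -24.5] 78.9 iou 0.712
disc [460.4 -24.5  40.7] 31
29.525 [462.22700445 -24.27541485  56.08590987] -5.221819737539941 [ 0.65892109  0.12537763 -0.47289254]
```

Emit:
{"api": "play_rows", "payload": {"deltas": "-0.02 -0.01 0.05 0 40;-0.02 -0.01 0.05 0 40;-0.02 -0.01 0.05 0 40"}}

```text
t: 30.0
eef_pos: [459.5, -23.3, 51.8]
ee_rot: [3.138, -0.143, -0.0]
wrist_force: [-0.1, 0.1, -0.7]
opening: 0.487
gripper_force: 20.0
```

```bash
sed -i 's/o=least_squares(lambda q:np.hypot(\*(W-q\[:2\]).T)-q\[2\],\[459.3,-23.5,41.5\]/o=least_squares(lambda q:np.hypot(*(W-q[:2]).T)-41.5,[459.3,-23.5]/' fine.py; python3 fine.py
```

```text
crop origin 228 148
net 6318 [458.4 -23.4] 130.7 iou 0.944
dark 8018 [459.1 -23.5] 76.6 iou 0.728
disc [459.5 -24.4] 31
30.0 [459.49493079 -23.25507921  51.8087922 ] -5.234951082770973 [-0.06523655  0.12826746 -0.69910137]
```

Emit:
{"api": "play_rows", "payload": {"deltas": "0.02 0.01 0 0 40;0.02 0.01 0.08 0 40;0.02 0.01 0.16 0 40;0.02 0.01 0.2 0 40;0.02 0.01 0.2 0 40"}}

```text
t: 30.72
eef_pos: [460.2, -23.8, 41.5]
ee_rot: [-3.138, 0.144, 0.001]
wrist_force: [-0.1, -0.5, -0.8]
opening: 0.484
gripper_force: 20.0
```

Emit:
{"api": "play_rows", "payload": {"deltas": "0 0 0.05 0 40;0 0 0.1 0 40;0 0 0.1 0 40"}}

```text
t: 31.1
eef_pos: [460.2, -23.8, 36.5]
ee_rot: [-3.138, 0.144, 0.001]
wrist_force: [-0.2, -0.3, -0.3]
opening: 0.484
gripper_force: 20.0
```

Position is on target and no contact; continue past the key top (TCP ≈ 34.6).

Emit:
{"api": "play_rows", "payload": {"deltas": "0 0 0.05 0 40;0 0 0.1 0 40;0 0 0.1 0 40"}}

```text
t: 31.48
eef_pos: [460.2, -23.8, 31.5]
ee_rot: [-3.138, 0.144, 0.001]
wrist_force: [-0.5, -0.1, -1.6]
opening: 0.481
gripper_force: 20.0
```

Emit:
{"api": "play_rows", "payload": {"deltas": "0 0 0.04 0 40;0 0 0.04 0 40"}}

```text
t: 31.72
eef_pos: [460.3, -23.8, 29.6]
ee_rot: [-3.138, 0.144, 0.001]
wrist_force: [-0.1, -0.3, -0.4]
opening: 0.479
gripper_force: 20.0
```

Emit:
{"api": "play_rows", "payload": {"deltas": "0 0 0.05 0 40;0 0 0.1 0 40;0 0 0.12 0 40;0 0 0.12 0 40"}}

```text
t: 32.22
eef_pos: [460.4, -23.9, 23.7]
ee_rot: [-3.138, 0.144, 0.0]
wrist_force: [-0.3, 0.2, -0.2]
opening: 0.479
gripper_force: 20.0
```

Emit:
{"api": "play_rows", "payload": {"deltas": "0 0 0.03 0 40;0 0 0.03 0 40;0 0 0.03 0 40"}}

```text
t: 32.6
eef_pos: [460.5, -23.9, 22.3]
ee_rot: [3.138, -0.143, 0.0]
wrist_force: [0.4, -0.5, -0.1]
opening: 0.482
gripper_force: 20.0
```

Emit:
{"api": "play_rows", "payload": {"deltas": "0 0 0.02 0 40;0 0 0.02 0 40;0 0 0.02 0 40"}}

```text
t: 32.98
eef_pos: [460.7, -23.9, 21.6]
ee_rot: [3.138, -0.144, 0.001]
wrist_force: [-2.3, -1.0, 3.5]
opening: 0.486
gripper_force: 20.0
```

Emit:
{"api": "play_rows", "payload": {"deltas": "0 0 0.02 0 40;0 0 0.02 0 40;0 0 0.02 0 40"}}

```text
t: 33.35
eef_pos: [460.7, -23.9, 21.5]
ee_rot: [3.138, -0.143, -0.0]
wrist_force: [-4.0, 0.6, 11.9]
opening: 0.484
gripper_force: 20.0
```

```bash
python3 - <<'E'
import q
from look import *
s=r.get_state();p=s["eef_pos"]
q.meas("collar_opposite",[p[0]-.8,p[1],np.radians(131)],180,"o6",z0=16)
s=r.get_state();print(s["t"],s["eef_pos"],yaw(s),s["wrist_force"],s["opening"],go(s,(647.5,-234,115)))
E
```

```text
crop origin 228 164
net 5876 [459.4 -24.1] 131.6 iou 0.899
dark 9757 [458.6 -23.3] 76.5 iou 0.656
33.45 [460.74065295 -23.88561458  21.54113863] -5.226256978705398 [-4.03298676  0.68316544 11.68324515] 0.4834479735405204 (array([ 4.102,  3.845, -1.869]), 0)
```

Fully home with the lug at 131.6° (blue mark at ~132°): blue bay.

Emit:
{"api": "play_rows", "payload": {"deltas": "0 0 -0.3 0 40;0 0 -0.9 0 40;0 0 -1.7 0 40;0 0 -1.7 0 40"}}

```text
t: 33.95
eef_pos: [463.8, -24.7, 109.0]
ee_rot: [3.137, -0.143, 0.013]
wrist_force: [0.3, -0.8, -0.8]
opening: 0.486
gripper_force: 20.0
```

Emit:
{"api": "play_rows", "payload": {"deltas": "4.1 3.84 0 5 40;4.1 3.84 0 5 40;4.1 3.84 0 5 40;4.1 3.84 0 5 40;4.1 3.84 0 5 40"}}

```text
t: 34.58
eef_pos: [647.8, -236.3, 103.1]
ee_rot: [2.993, -0.954, -0.002]
wrist_force: [-1.8, 0.9, -1.3]
opening: 0.48
gripper_force: 20.0
```

```bash
python3 - <<'E'
from bay import *
bay(100,125)
s=r.get_state();print(go(s,(647.5,-234,16)))
E
```

```text
[ 251  135  128   95 6086]
((646.7655639648438, -233.35955810546875), (79.46171569824219, 79.59455108642578), 81.87034606933594)
34.575 [ 647.77464434 -236.33217883  103.14882374] -35.35160470593099 [-1.78398052  0.90509873 -1.2756428 ] 0.4803661650416443
(array([-0.093, -0.059,  1.744]), 0)
```

Emit:
{"api": "play_rows", "payload": {"deltas": "-0.05 -0.03 0.8 0 40;-0.05 -0.03 1.4 0 40;-0.05 -0.03 1.7 0 40;-0.05 -0.03 1.75 0 40;-0.05 -0.03 1.75 0 40"}}

```text
t: 35.25
eef_pos: [646.6, -231.3, 18.8]
ee_rot: [2.994, -0.951, 0.003]
wrist_force: [0.4, -0.1, -0.6]
opening: 0.483
gripper_force: 20.0
```

Emit:
{"api": "play_rows", "payload": {"deltas": "0 0 0.03 0 40;0 0 0.06 0 40;0 0 0.06 0 40"}}

```text
t: 35.62
eef_pos: [646.1, -231.2, 15.2]
ee_rot: [2.994, -0.951, 0.001]
wrist_force: [0.5, 0.0, -0.1]
opening: 0.485
gripper_force: 20.0
```

Emit:
{"api": "play_rows", "payload": {"deltas": "0.05 0.03 0.03 0 40;0.05 0.03 0.06 0 40;0.05 0.03 0.08 0 40;0.05 0.03 0.08 0 40"}}

```text
t: 36.12
eef_pos: [646.9, -233.7, 10.5]
ee_rot: [-2.994, 0.951, 0.001]
wrist_force: [0.3, -0.2, -0.6]
opening: 0.482
gripper_force: 20.0
```

Emit:
{"api": "play_rows", "payload": {"deltas": "0 0 0.02 0 40;0 0 0.02 0 40;0 0 0.02 0 40"}}

```text
t: 36.5
eef_pos: [647.1, -233.8, 9.8]
ee_rot: [-2.994, 0.951, -0.0]
wrist_force: [-1.0, 0.5, -0.4]
opening: 0.482
gripper_force: 20.0
```

Emit:
{"api": "play_rows", "payload": {"deltas": "0 0 0.02 0 40;0 0 0.02 0 40;0 0 0.02 0 40"}}

```text
t: 36.88
eef_pos: [647.1, -233.8, 8.8]
ee_rot: [-2.994, 0.951, 0.0]
wrist_force: [0.9, 0.5, -1.4]
opening: 0.481
gripper_force: 20.0
```

Emit:
{"api": "play_rows", "payload": {"deltas": "0 0 0.015 0 40;0 0 0.015 0 40;0 0 0.015 0 40"}}

```text
t: 37.25
eef_pos: [647.2, -233.8, 8.6]
ee_rot: [2.994, -0.951, 0.0]
wrist_force: [-2.9, 0.5, 4.4]
opening: 0.485
gripper_force: 20.0
```

Emit:
{"api": "play_rows", "payload": {"deltas": "0 0 0 0 55;0 0 0 0 55;0 0 0 0 55;0 0 -0.6 0 55;0 0 -2.8 0 62"}}

```text
t: 37.88
eef_pos: [644.0, -232.3, 96.8]
ee_rot: [-2.993, 0.951, 0.014]
wrist_force: [1.4, -0.3, 0.4]
opening: 0.651
gripper_force: 0.0
```

Emit:
{"api": "play_rows", "payload": {"deltas": "0 0 -1 0 66;0 0 -1 0 66;0 0 -1 0 66;0 0 -1 0 66"}}

```text
t: 38.38
eef_pos: [645.5, -233.0, 147.5]
ee_rot: [-2.993, 0.951, 0.008]
wrist_force: [0.1, 0.2, -0.6]
opening: 0.704
gripper_force: 0.0
```

```bash
python3 - <<'E'
import q
from look import *
q.meas("collar_opposite",[647,-233.5,np.radians(101)],180,"o7",z0=3)
d=r.camera("top")
for n,z in(("collar_quarter",3),("glue_stick",0),("battery",0),("flux_jar",0)):
    for x in r.pinpoint("top",n):
        if x["p"]>.3: print(n,round(x["p"],2),toworld(d,np.array(x["xy"])*[640,400],z).round(0))
s=r.get_state();print(s["t"],s["eef_pos"],s["wrist_force"])
E
```

```text
crop origin 227 114
net 1906 [ 645.6 -233.7] 101.2 iou 0.944
dark 1665 [ 645.4 -232.9] 100.7 iou 0.868
collar_quarter 0.82 [735.  71.   3.]
collar_quarter 0.71 [647. -21.   3.]
collar_quarter 0.66 [413.  99.   3.]
collar_quarter 0.56 [ 564. -218.    3.]
glue_stick 0.42 [586.  88.   0.]
battery 0.74 [ 648. -238.    0.]
battery 0.47 [425. 231.   0.]
flux_jar 0.79 [420.  98.   0.]
38.725 [ 646.88997659 -233.70874391  149.95058359] [ 0.83296336  0.51432562 -0.44077053]
```

```bash
python3 - <<'E'
from workcell import r
import cv2,numpy as np
a=cv2.imread("pics/top0.png");b=r.camera("top")["img"]
for n,(x,y) in dict(glue=(278,201),battery=(218,268),jar=(275,277)).items():
    t=a[y-11:y+12,x-11:x+12];w=b[y-25:y+26,x-25:x+26];m=cv2.matchTemplate(w,t,cv2.TM_CCOEFF_NORMED);_,v,_,l=cv2.minMaxLoc(m);print(n,round(v,3),l[0]-14,l[1]-14)
r.close_job()
E
```

```text
glue 0.739 0 0
battery 0.683 0 0
jar 0.999 0 0
the job is handed in; nothing more can be done
```

All three collars are sorted and the job is handed in at about 39 s. The tested one is in red; the other two each seated fully home on the gauge, then went into yellow and blue. The top-camera check showed no shift of the glue stick, battery or jar.

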